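# Latch the contact head onto the battery cells

## Task

Close the draw latch of the battery test cradle: hook its wire loop down behind the keeper on the sliding contact head and draw it back snug under the keeper's lip, fully home but without dragging the head along by the loop; then press the lever down flat, past centre, to its stop, so that it pulls the head onto the cells. Don't bear hard on the lever, leave the other things on the bench alone, and let go at the end.

Things in the scene. Friction and masses are not known exactly. Their poses are not given: they have to be found in the camera images.
- cradle: Battery test cradle fixed to the bench: grey base plate 235 x 124 x 10 mm with six blue cells, an aluminium bridge over the middle ones carrying the latch, and a black sliding head. Origin on the bench below the lever's hinge. x: horizontal, from the latch towards the head and keeper; y: along all hinge axes; z up. Bridge top and the head's deck are both 50 mm above the bench.
- lever (a joint): Latch lever angle t, rad. 0 = flat (handle along cradle -x, firm stop), pi/2 upright, about 2.2 = open, leaning to +x: the handle points along (-cos t, sin t) in cradle (x, z). Friction 0.045 N m: it stays where left and does not snap flat by itself. With the loop hooked, closing takes up to about 10 N near the handle's end, most about half way; then press on to the stop.
- lever_hinge (a point): The lever's hinge axis (along cradle y), at mid-width, 62 mm above the bench. The lever is a flat steel handle 24 mm wide (30 mm at its end) that reaches 62 mm from this axis; its upper face when flat lies 4 to 5 mm above the axis.
- loop (a joint): Angle of the wire loop against the lever: in cradle x-z the loop points at elevation -(lever + loop) above +x. Its pivot is on the lever, 16 mm from the lever's hinge along the handle. Friction 0.03 N m: the loop keeps its angle to the lever, so its bar lifts as the lever closes unless already caught under the keeper's lip. Starts raised above the keeper.
- head (a joint): Slide of the contact head, m: 0 = sprung back, open; 0.002 to 0.014 when the latch is closed, depending on the keeper's setting. Return springs: it stays at 0 until pulled with about 12 N and then adds 2.5 N per mm.
- keeper_mid (a point): On the head, 3 mm above its deck: middle of the range of the adjustable keeper. The centre of the loop's bar seats somewhere from 6 mm to -x to 6 mm to +x of this point, a setting that differs each time and is not measured: find it by feel. To be safe the bar must come down 10 mm or more to +x of this point, then slide in -x under the lip until it bears on the keeper.
- loop_bar (a point): Middle of the loop's end bar, a steel bar 6 mm thick, 38 mm long along y, 80.5 mm from the loop's pivot. Two 5 mm rods at y = +-19 mm join it to the pivot and pass either side of the keeper. The keeper is a steel block 24 mm wide (y), 12 mm high; a 4 mm thick lip at its top overhangs its rear (+x) face by 3.5 mm, over an 8 mm high groove open to +x, where the bar seats against that face.
- loop_grip (a point): Centre of the loop's grip bead: a round-ended steel pin 12 mm thick, 20 mm long along cradle y. In the loop's own frame it is 18 mm beyond the bar and 18 mm above it. Pinch its ends from above, fingers closing along cradle y; it swivels between them. With the bar on the deck its centre is 66 mm above the bench. Sliding it back takes 4 to 9 N: the loop turns the lever with it (to 0.5 to 1.6 rad).
- lever_press (a point): Middle of the upper face of the lever's widened end, 52 mm from the hinge axis: the place to push.
- multimeter: Yellow and grey multimeter, 190 x 90 x 40 mm, lying; bystander.
- mouse: White computer mouse, 100 x 58 x 29 mm; bystander.
- strip_tray: Black tray 150 x 100 x 30 mm; bystander.
- probe: Black test probe lying, 120 mm long; bystander.
- screwdriver: Black-handled screwdriver lying by the cradle; bystander.
- cell_a: Blue cell standing by the cradle, 18 mm in diameter, 65 mm high; bystander.
- cell_b: Like cell_a; bystander.

How it is judged:
By the outcome, as a careful person would: the job done as asked, in the order asked, and still so for the second after the job is handed in, with the robot touching nothing.
It also fails if it takes over 72 s, if anything falls off the work surface, if the arm or the gripper's body presses on something with over 40 N, if the wrist force passes 120 N, or if a joint passes its speed limit or range.

## Robot

A 6-joint arm with a two-finger parallel gripper is mounted at the origin on the work surface. World frame = base frame: x ahead of the robot, y to its left, z up, the work surface at z = 0. Lengths are in m, angles in rad, forces in N, time in s.
With the tool pointing down it reaches from about 0.375 to 0.925 m from the base axis. Payload 5.7 kg.
Tool frame: the origin (TCP) lies midway between the tips of the shut fingers; the grasp point (between the pads) lies 19 mm behind it; z points along the fingers, y is the line along which they close (so a half turn about z gives the same grasp; the last joint's range is limited). The gripper opens to 88 mm and grips with 3 to 60 N. Pads are 20 mm wide; open, the fingers measure 115 mm over their backs; the gripper's body (75 mm by 178 mm) begins 61 mm behind the grasp point.
Start: joints at [1.15, 0.359, 1.51, -0, 1.272, -0.115], TCP at [0.181, 0.572, 0.199] pointing down, gripper open.
Joint ranges: [-2.97, 2.97], [-1.01, 2.36], [0.21, 2.38], [-0.96, 4.11], [0.2, 2.71], [-2.98, 2.98]. Speed limits (rad/s): [2.39, 2.39, 3.14, 3.14, 3.14, 3.14].

## Interface

Orientations are given as a unit quaternion [x, y, z, w].
In Python, from bench import move_ptp, servo_line, goto_joints, move_gripper, sleep, inverse_kinematics, capture, PlanningError, close_job, spot_in, silhouettes, current_clock, current_joint_pos, current_qvel, current_joint_torque, current_position, current_orientation, current_force, current_torque, current_finger_gap, current_grip_force gives the robot as it stands. Calls block until the motion is done:
- move_ptp(position, orientation): joint-space move of the TCP to a pose.
- servo_line(position, orientation=None, rate=0.15, contact_N=None): straight line of the TCP; orientation=None keeps the orientation; rate is the mean speed in m/s. With contact_N (N) it stops when the force on the tool has changed by that much, and returns True; else False.
- goto_joints(angles): joint-space move.
- move_gripper(opening): finger opening in m; the grip force is fixed at half the most; returns when the fingers have stopped.
- sleep(seconds).
- inverse_kinematics(position, orientation): joint angles nearest the present ones, or None.
- capture(name): name is "scene" or "top"; returns a dict with "image" (400x640x3 uint8, blue, green, red), "range_z" (400x640 float32, m along the optical axis (not along the pixel's ray), 0 where there is no reading), "intrinsics" (3x3 intrinsics, pixels), "k1" (the pictures are not rectified: a ray, as slopes to the right and down, at radius r is drawn at 1 + k1 r^2 times it, then the intrinsics apply), "R" (3x3) and "t" (3): a world point X has camera coordinates R X + t. Camera axes: x right, y down, z forward; pixel columns grow to the right and rows downward; lengths in m; the calibration is good to about 2 mm. A picture is of the moment at which its call begins.
A pose or a line that the arm cannot do raises PlanningError and nothing moves.
- close_job(): hands the job in; it is judged then, once.
Trained networks look in the newest picture that a camera, given by its name, has taken for a name from the list of things; names that differ only in an ending like _2 or _b are one class to them, and where a whole thing is asked for, a point or a joint stands for the part that bears it (a point fixed in the world has none). Each returns a list of dicts, best first, with "conf" (0 to 1); they miss things now and then, are a little off and sometimes report something else, mostly with a low value. They report only what shows in the picture. A call takes as long as a camera call.
- spot_in(camera, query): "xy" ([column, row] in pixels, amid what is visible of it).
- silhouettes(camera, query): "region" (400x640 bool, what is visible of it) and "xy" ([column, row] in pixels, amid what is visible of it).
Readings, each from a call of its own:
- current_clock(): time.
- current_joint_pos(): joint angles.
- current_qvel(): joint speeds.
- current_joint_torque(): joint torques, N m.
- current_position(): TCP position.
- current_orientation(): TCP orientation.
- current_force(): force on the tool from outside, world axes, zero at the start.
- current_torque(): the same for the moment, N m.
- current_finger_gap(): finger opening in m.
- current_grip_force(): force on a finger pad.
Only numpy, scipy, OpenCV 4.12 (cv2) and the standard library are available. Lean on these libraries where they do the work, as an engineer would, in place of code of your own. Each camera call takes 0.05 s, during which the arm holds its last target. There are 200 camera calls.

## Working session

There is one attempt and no reset: what is moved stays moved. The work goes in short steps, each a Python script; the robot and the scene stay as the last script left them, time stands still between calls to the robot, and variables do not carry over. Pictures are saved under pics/ and viewed, at most 10 in all, crops included, and the job is handed in when it is done.

```bash
mkdir -p pics; ls
cat > h.py <<'E'
from bench import *
import numpy as np, cv2
def px2w(c,uv,z=None,n=2):
    K=c["intrinsics"];u,v=uv
    d=np.array([(u-K[0,2])/K[0,0],(v-K[1,2])/K[1,1]]);s=d.copy()
    for _ in range(10): s=d/(1+c["k1"]*(s@s))
    ray=c["R"].T@np.array([s[0],s[1],1]);o=-c["R"].T@c["t"]
    if z is not None: return o+ray*(z-o[2])/ray[2]
    p=c["range_z"][int(v)-n:int(v)+n+1,int(u)-n:int(u)+n+1];p=p[p>0]
    return o+ray*np.median(p) if len(p) else None
def w2px(c,X):
    s=c["R"]@np.asarray(X)+c["t"];s=s[:2]/s[2];s=s*(1+c["k1"]*(s@s));return (c["intrinsics"]@[s[0],s[1],1])[:2]
E
cat > a.py <<'E'
from h import *
np.set_printoptions(precision=4,suppress=True)
for n in("scene","top"):
    c=capture(n);cv2.imwrite(f"pics/{n}0.png",c["image"]);print(n,-c["R"].T@c["t"],c["R"][2])
    for q in("cradle","lever_hinge","keeper_mid","loop_bar","loop_grip","lever_press","cell_a","screwdriver","multimeter","mouse","strip_tray","probe"):
        for r in spot_in(n,q)[:2]: print(q,round(r["conf"],2),np.round(r["xy"]),px2w(c,r["xy"]))
E
python3 a.py
```

```text
pics
scene [ 0.7692 -0.5049  0.8711] [-0.2525  0.5103 -0.8221]
cradle 0.36 [315. 193.] [0.5242 0.0036 0.0905]
lever_hinge 0.6 [321. 211.] [ 0.5494 -0.0136  0.0497]
lever_hinge 0.56 [314. 192.] [0.5212 0.0028 0.0947]
keeper_mid 0.7 [300. 200.] [ 0.485  -0.0082  0.0488]
loop_bar 0.53 [296. 172.] [0.4676 0.01   0.1385]
loop_grip 0.73 [296. 175.] [0.4639 0.0134 0.1195]
loop_grip 0.39 [344. 179.] [0.5609 0.1061 0.0507]
lever_press 0.77 [311. 191.] [ 0.5165 -0.002   0.1003]
cell_a 0.55 [343. 182.] [0.5587 0.1063 0.0384]
cell_a 0.4 [316. 171.] [0.4771 0.1042 0.0439]
screwdriver 0.81 [314. 249.] [ 0.577  -0.1064  0.0222]
multimeter 0.74 [279. 359.] [ 0.6296 -0.3767  0.0506]
mouse 0.96 [338. 112.] [0.4289 0.3677 0.0271]
strip_tray 0.63 [401. 130.] [0.6326 0.4002 0.0103]
probe 0.71 [300. 200.] [ 0.486  -0.0077  0.0511]
probe 0.7 [200. 295.] [ 0.3884 -0.3299  0.0113]
top [ 0.3508 -0.0181  1.1573] [ 0.1664  0.013  -0.986 ]
cradle 0.78 [312. 206.] [0.52   0.0084 0.0952]
cradle 0.43 [350. 195.] [ 0.5664 -0.0996  0.0236]
lever_hinge 0.91 [312. 207.] [0.5183 0.0094 0.095 ]
keeper_mid 0.66 [312. 226.] [0.4608 0.005  0.1418]
loop_bar 0.51 [309. 224.] [0.4681 0.0139 0.1129]
loop_bar 0.3 [182. 246.] [0.4092 0.3761 0.0278]
loop_grip 0.67 [311. 226.] [0.4612 0.0091 0.1424]
cell_a 0.62 [275. 226.] [0.4682 0.1096 0.0653]
cell_a 0.41 [277. 198.] [0.5488 0.1083 0.0514]
screwdriver 0.62 [349. 197.] [ 0.5586 -0.0965  0.0239]
multimeter 0.97 [444. 178.] [ 0.6153 -0.3657  0.0508]
multimeter 0.49 [314. 225.] [0.4657 0.0004 0.1155]
mouse 0.57 [182. 243.] [0.4154 0.3784 0.0283]
strip_tray 0.81 [184. 171.] [0.6318 0.3973 0.005 ]
probe 0.47 [429. 264.] [ 0.3731 -0.3276  0.0074]
```

```bash
python3 -c "
import cv2
a=cv2.imread('pics/scene0.png')[130:270,230:410];b=cv2.imread('pics/top0.png')[150:270,240:400]
cv2.imwrite('pics/s1.png',cv2.resize(a,None,fx=4.4,fy=4.2,interpolation=2));cv2.imwrite('pics/t1.png',cv2.resize(b,None,fx=5,fy=5,interpolation=2))"
```

```text
(no output)
```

View pics/s1.png

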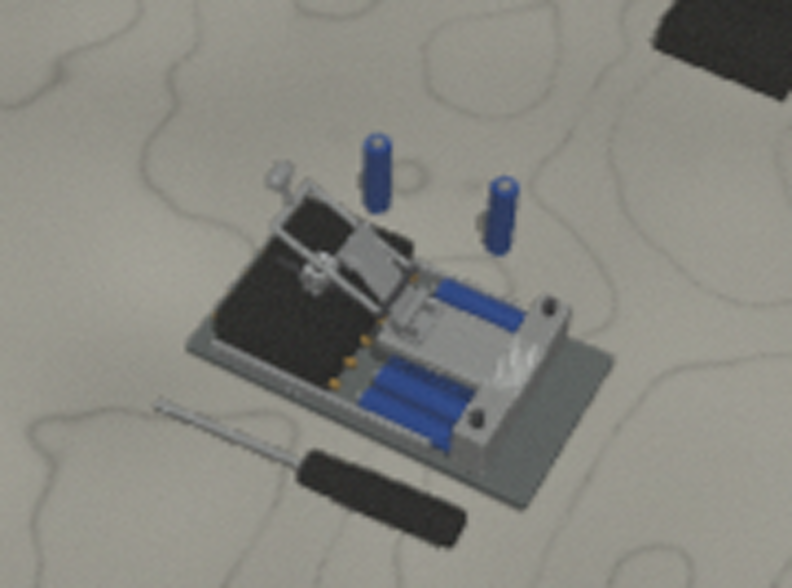

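View pics/t1.png

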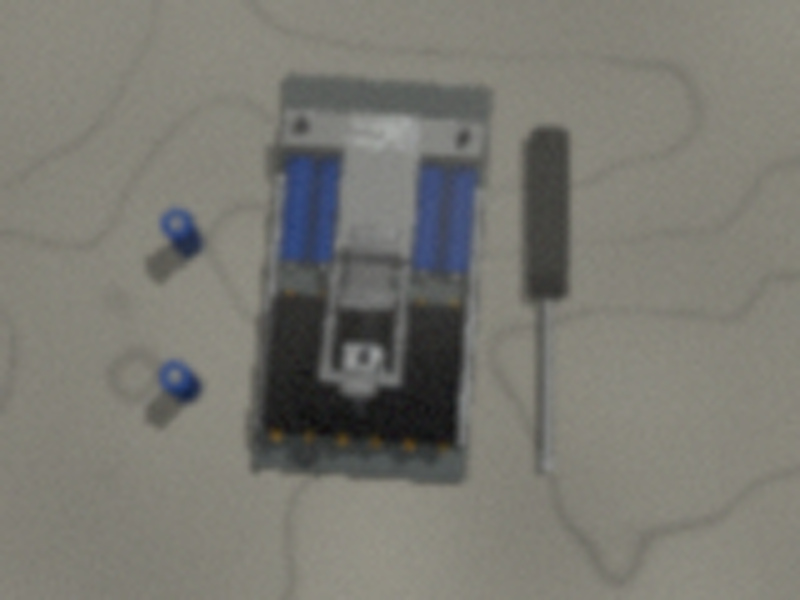

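The top view shows the plate corners in the crop at about (283,73), (492,88), (252,472) and (465,482). The head is towards world -x, the loop is raised over the keeper (363,355), and the bead is at about (358,385). Next I'll fit the frame from the point cloud.

```bash
cat > b.py <<'E'
from h import *
np.set_printoptions(precision=4,suppress=True)
c=capture("top")
P=[px2w(c,(240+x/5,150+y/5),.01)[:2] for x,y in((283,73),(492,88),(252,472),(465,482))]
print(P); tl,tr,bl,br=P
print("len",np.linalg.norm(tl-bl),np.linalg.norm(tr-br),"wid",np.linalg.norm(tl-tr),np.linalg.norm(bl-br))
ctr=sum(P)/4; 
ax=lambda v:np.degrees(np.arctan2(v[1],v[0]))
print("center",ctr,"ax",ax(bl-tl),ax(br-tr),"perp",ax(tr-tl)-90,ax(br-bl)-90)
def cloud(c):
    v,u=np.mgrid[140:280,230:410].reshape(2,-1); z=c["range_z"][v,u];K=c["intrinsics"]
    d=np.c_[(u-K[0,2])/K[0,0],(v-K[1,2])/K[1,1]];s=d.copy()
    for _ in range(10): s=d/(1+c["k1"]*(s**2).sum(1,keepdims=True))
    X=(np.c_[s,np.ones(len(s))]*z[:,None]-c["t"])@c["R"]; return X[z>0],c["image"][v,u][z>0]
for n in("top","scene"):
    cc=capture(n);X,col=cloud(cc)
    m=(abs(X[:,0]-.5)<.14)&(abs(X[:,1]-.0)<.09)
    b=m&(X[:,2]>.07); print(n,"n raised",b.sum())
    # deck/bridge plane heights
    h=np.histogram(X[m][:,2],bins=np.arange(0,.17,.005));print(h[0])
    Q=X[b]; o=np.argsort(-Q[:,0]); print(Q[o][::max(1,len(o)//40)])
    q=X[m&(X[:,2]>.04)&(X[:,2]<.058)]; r=cv2.minAreaRect((q[:,:2]*1000).astype(np.float32));print("deck+bridge",r)
E
python3 b.py
```

```text
[array([0.6575, 0.0589]), array([ 0.6506, -0.0656]), array([0.4204, 0.0698]), array([ 0.4172, -0.0529])]
len 0.23736069217971886 0.23377870900132866 wid 0.12471651702622276 0.1227340947715815
center [0.5364 0.0026] ax 177.37467445258167 176.8842935575674 perp -183.1624231334393 -181.49484791250183
top n raised 251
[1132  347  234   63  233  355   87   32   32  856  596   24   58   25
   12   28   21   23   20   22   24   32   19   18    1    0    0    6
   24    1    0    0    0]
[[ 0.5383 -0.0076  0.0704]
 [ 0.537   0.0117  0.0754]
 [ 0.5361  0.017   0.0801]
 [ 0.5346  0.0006  0.0747]
 [ 0.5343  0.0199  0.0743]
 [ 0.532  -0.0161  0.0755]
 [ 0.5311 -0.0106  0.0801]
 [ 0.5304  0.0059  0.0823]
 [ 0.5275  0.0003  0.0835]
 [ 0.5266  0.0139  0.0877]
 [ 0.524   0.0056  0.0873]
 [ 0.5235  0.011   0.0898]
 [ 0.5213  0.022   0.0854]
 [ 0.5204  0.0163  0.0916]
 [ 0.5185  0.0247  0.085 ]
 [ 0.5168 -0.0056  0.0997]
 [ 0.5155  0.0218  0.0869]
 [ 0.5138 -0.0083  0.1019]
 [ 0.5134  0.0105  0.1021]
 [ 0.5106 -0.003   0.104 ]
 [ 0.51   -0.0004  0.108 ]
 [ 0.5075 -0.0111  0.0896]
 [ 0.5069 -0.0032  0.
[... 1413 characters left out ...]
22 -0.0012  0.1022]
 [ 0.5109 -0.0041  0.105 ]
 [ 0.5097 -0.0017  0.1098]
 [ 0.5084 -0.0047  0.1084]
 [ 0.5071 -0.0021  0.1087]
 [ 0.5046 -0.0141  0.0963]
 [ 0.4992 -0.0148  0.0938]
 [ 0.4939  0.0238  0.0997]
 [ 0.4894 -0.0119  0.1014]
 [ 0.4855 -0.0149  0.107 ]
 [ 0.481  -0.0119  0.1048]
 [ 0.4776 -0.0158  0.1116]
 [ 0.4716  0.0231  0.1166]
 [ 0.4695 -0.0054  0.1153]
 [ 0.4683 -0.0032  0.1162]
 [ 0.4672 -0.0123  0.1096]
 [ 0.4662 -0.0046  0.1165]
 [ 0.4654  0.0033  0.1273]
 [ 0.4647 -0.0017  0.1163]
 [ 0.4632  0.0087  0.1437]
 [ 0.4608  0.0021  0.1379]
 [ 0.4571  0.0147  0.1417]]
deck+bridge ((535.119384765625, 3.8816070556640625), (116.5921859741211, 184.99258422851562), 86.16107177734375)
```

```bash
cat >> h.py <<'E'
from scipy.spatial.transform import Rotation as Ro
A=np.radians(176.9);EX=np.array([np.cos(A),np.sin(A),0]);EZ=np.array([0,0,1.]);EY=np.cross(EZ,EX)
H=np.array([.5435,.0030,0])
def W(x,z,y=0): return H+x*EX+y*EY+z*EZ
def C(p): d=np.asarray(p)-H; return np.array([d@EX,d@EY,d[2]])
def ori(tilt=0,s=1):  # tilt: tool z leans from down towards cradle -x
    z=-np.cos(tilt)*EZ-np.sin(tilt)*EX; y=s*EY
    return Ro.from_matrix(np.c_[np.cross(y,z),y,z]).as_quat()
def fc(): f=np.array(current_force()); return np.array([f@EX,f@EY,f[2]])
def piv(t): return np.array([-.016*np.cos(t),.062+.016*np.sin(t)])
def bead(t,e): return piv(t)+.0985*np.array([np.cos(e),np.sin(e)])+.018*np.array([-np.sin(e),np.cos(e)])
def ondeck(t): e=-np.arcsin((piv(t)[1]-.053)/.0805); return e,piv(t)[0]+.0805*np.cos(e)
G=.010
E
cat > c.py <<'E'
from h import *
np.set_printoptions(precision=4,suppress=True)
from b import cloud
E
cat > d.py <<'E'
from h import *
np.set_printoptions(precision=4,suppress=True)
exec(open("b.py").read().split("def cloud")[1].split("for n in")[0].join(["def cloud",""]))
for n in("top","scene"):
    X,_=cloud(capture(n)); m=(abs(X[:,0]-.46)<.03)&(abs(X[:,1]-.01)<.03)
    q=X[m&(X[:,2]>.127)];k=np.array([C(p) for p in q]);print(n,"bead",np.median(k,0),k.min(0),k.max(0))
    k=np.array([C(p) for p in X]);r=k[(k[:,2]>.057)&(k[:,2]<.068)&(abs(k[:,1])<.017)&(k[:,0]>.05)&(k[:,0]<.1)]
    print("keeper",len(r),np.median(r,0),r.min(0),r.max(0))
    r=k[(k[:,2]>.08)&(abs(k[:,1])<.03)&(k[:,0]>.05)&(k[:,2]<.12)];print("rods y",np.percentile(r[:,1],[2,98]))
print(bead(2.2,np.radians(29.4)))
for s in(1,-1): print(s,inverse_kinematics(W(.085,.2),ori(0,s)),inverse_kinematics(W(-.04,.1),ori(.8,s)))
print(current_clock())
E
rm c.py; python3 d.py
```

```text
top bead [ 0.0857 -0.0006  0.142 ] [ 0.0803 -0.0088  0.1376] [0.0908 0.0073 0.1461]
keeper 49 [ 0.0625 -0.0011  0.0619] [ 0.054  -0.0126  0.0579] [0.0692 0.01   0.0656]
rods y [-0.0214  0.0207]
scene bead [0.0814 0.0016 0.1415] [ 0.0764 -0.0072  0.1278] [0.0875 0.0088 0.1461]
keeper 39 [0.059  0.0045 0.0615] [ 0.052  -0.0123  0.0571] [0.0682 0.0119 0.0664]
rods y [-0.021   0.0217]
[0.0864 0.139 ]
1 [-0.1342  0.1525  1.7998 -0.      1.1893  1.4907] None
-1 [-0.1342  0.1525  1.7998 -0.      1.1893 -1.6509] None
1.55
```

```bash
cat > e.py <<'E'
from h import *
np.set_printoptions(precision=4,suppress=True)
for t in(0,.2,.4,.6,-.3):
    print(t,[inverse_kinematics(W(x,z),ori(t)) is not None for x,z in((.0,.115),(-.04,.1),(-.05,.07))])
B=np.array([.0840,.139])
move_gripper(.044)
move_ptp(W(B[0],B[1]+.04),ori()); 
servo_line(W(B[0],B[1]-G),rate=.08,contact_N=4)
print(C(current_position()),fc())
move_gripper(.012)
print(current_finger_gap(),current_grip_force(),fc(),current_clock())
c=capture("scene");cv2.imwrite("pics/s2.png",cv2.resize(c["image"][130:270,230:410],None,fx=4,fy=4,interpolation=2))
E
python3 e.py
```

```text
0 [True, True, True]
0.2 [True, True, True]
0.4 [True, True, True]
0.6 [False, False, False]
-0.3 [True, True, True]
[ 0.0837 -0.      0.1292] [ 0.1344  0.3226 -0.5202]
0.011643018604875235 0.0 [-0.5366 -1.1553  0.175 ] 6.0833
```

View pics/s2.png

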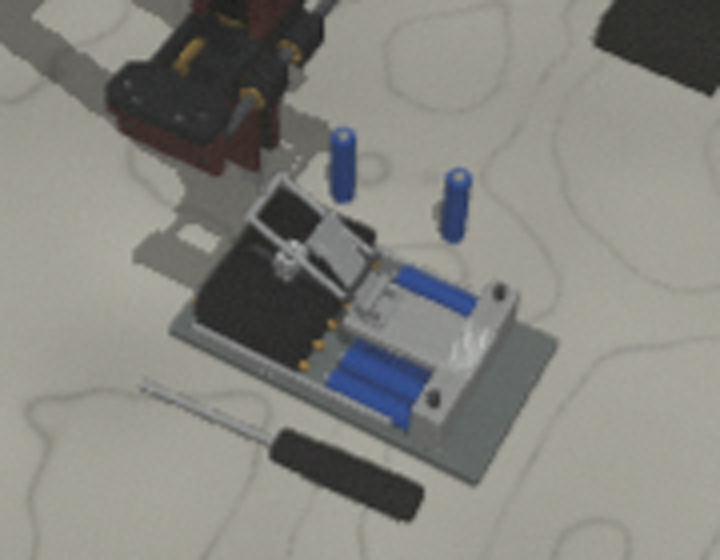

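The view shows the loop apparently unmoved, with the fingers around (250,155) where the bead was. The gap is 11.6 mm with no grip force, so the bead isn't held. I'll check the orientation and look from above.

```bash
cat > f.py <<'E'
from h import *
np.set_printoptions(precision=4,suppress=True)
print(Ro.from_quat(current_orientation()).as_matrix(),C(current_position()),current_finger_gap(),current_grip_force())
a=capture("scene");r=spot_in("scene","loop_grip")+spot_in("scene","loop_bar");print([(x["conf"],x["xy"]) for x in r])
p=w2px(a,W(.084,.139));q=w2px(a,current_position());print(p,q)
im=a["image"][120:210,250:350].copy()
im=cv2.resize(im,None,fx=6,fy=6,interpolation=2)
for z,col in((p,(0,0,255)),(q,(0,255,0))): cv2.circle(im,tuple(int(v) for v in ((z-[250,120])*6)),3,col,-1)
cv2.imwrite("pics/s3.png",im)
E
python3 f.py
```

```text
[[ 0.9985 -0.0541 -0.    ]
 [-0.0541 -0.9985  0.    ]
 [-0.     -0.     -1.    ]] [ 0.084 -0.     0.129] 0.012063761868628975 0.0
[(0.58, [296.0, 176.9]), (0.45, [297.4, 174.9]), (0.35, [276.8, 357.7])]
[292.5817 171.0401] [292.7499 173.5766]
```

View pics/s3.png

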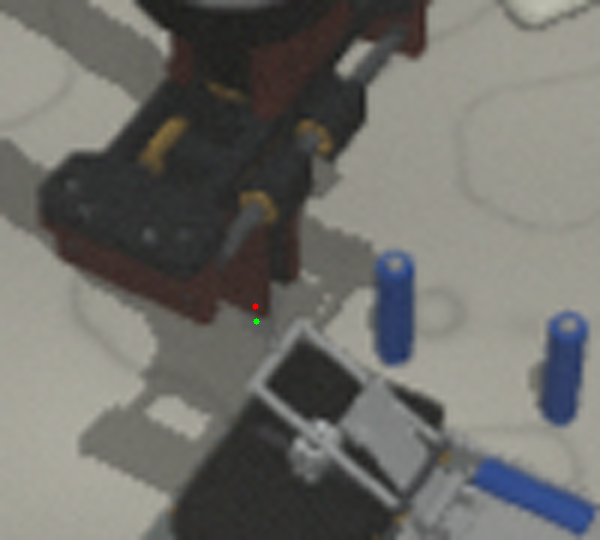

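```bash
cat > g.py <<'E'
from h import *
np.set_printoptions(precision=4,suppress=True)
move_gripper(0.0);print(current_finger_gap(),current_grip_force(),fc(),current_clock())
exec(open("b.py").read().split("def cloud")[1].split("for n in")[0].join(["def cloud",""]))
for n in ("scene","top"):
    c=capture(n);X,_=cloud(c);k=np.array([C(p) for p in X]);m=(k[:,2]>.11)&(k[:,2]<.19)&(abs(k[:,1])<.06)&(k[:,0]>.05)&(k[:,0]<.13)
    q=k[m];print(n,len(q));print(q[np.argsort(q[:,2])][::max(1,len(q)//25)])
    cv2.imwrite(f"pics/{n}4.png",cv2.resize(c["image"][120:270,240:400],None,fx=5,fy=4,interpolation=2))
E
python3 g.py
```

```text
0.00018046792974899147 0.0 [ 0.4211  0.1051 -0.5176] 6.675
scene 172
[[ 0.067   0.0187  0.1101]
 [ 0.0742  0.0211  0.1124]
 [ 0.0742 -0.0183  0.1136]
 [ 0.0737  0.012   0.1146]
 [ 0.0772  0.011   0.1154]
 [ 0.0778  0.0051  0.1165]
 [ 0.0768  0.0164  0.1177]
 [ 0.0754 -0.0008  0.1196]
 [ 0.0763  0.0021  0.1264]
 [ 0.0786 -0.0074  0.1385]
 [ 0.0809  0.003   0.1404]
 [ 0.084   0.0072  0.1429]
 [ 0.0863  0.0032  0.1451]
 [ 0.0733 -0.0092  0.1552]
 [ 0.0882  0.0084  0.157 ]
 [ 0.0932  0.0093  0.1589]
 [ 0.0943  0.0074  0.16  ]
 [ 0.0754 -0.0131  0.1612]
 [ 0.0853  0.0077  0.1656]
 [ 0.0732  0.009   0.1666]
 [ 0.0796  0.0076  0.1689]
 [ 0.0728  0.0047  0.1699]
 [ 0.0738  0.0076  0.1723]
 [ 0.0898  0.0087  0.1752]
 [ 0.0783  0.0089  0.1784]
 [ 0.0737 -0.0066  0.1799]
 [ 0.0731  0.0033  0.1829]
 [ 0.0778  0.009   0.186 ]
 [ 0.0804  0.0091  0.1883]]
top 0
[]
```

View pics/scene4.png

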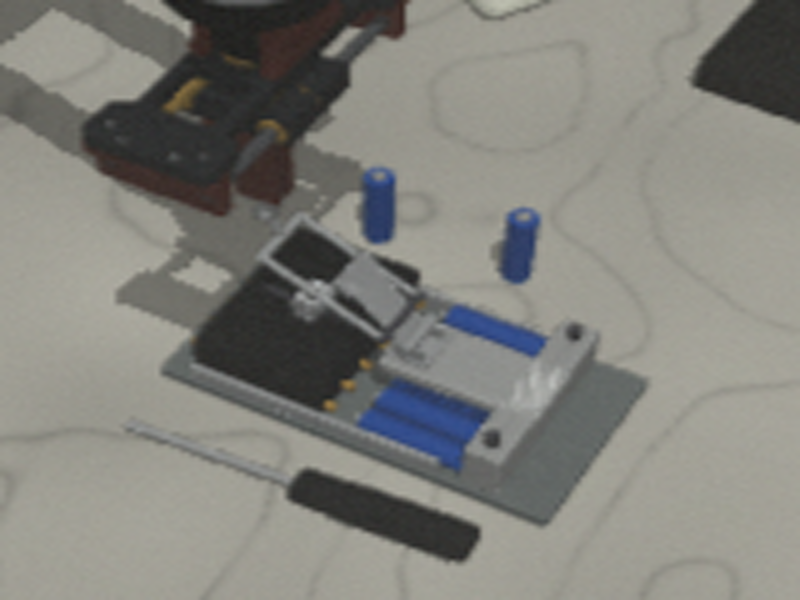

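Run:
```python
from h import *
np.set_printoptions(precision=4,suppress=True)
print(current_position(),C(current_position()),current_joint_pos(),inverse_kinematics(W(.084,.129),ori()),current_qvel())
```

```text
[0.4596 0.0075 0.129 ] [ 0.084 -0.     0.129] [-0.134   0.243   1.8888  0.      1.0098  1.4908] [-0.134   0.243   1.8888 -0.      1.0098  1.4909] [ 0.0001  0.0024  0.0004  0.0002 -0.0015  0.0008]
```

The fingertips at (270,200) sit just above the bead at (262,213), so the real tips are about 20 mm above the reported TCP. I'll check this offset with a light touch on a free spot of bench.

```bash
cat > k.py <<'E'
from h import *
np.set_printoptions(precision=4,suppress=True)
servo_line(W(.084,.19),rate=.15)
move_ptp([.47,-.2,.05],ori())
f0=fc();hit=servo_line([.47,-.2,-.03],rate=.03,contact_N=3)
p=current_position();print(hit,p,f0,fc(),current_finger_gap(),current_clock())
servo_line([.47,-.2,.06],rate=.2)
E
python3 k.py
```

```text
True [ 0.4701 -0.2    -0.0232] [-0.0214  0.0037 -0.8108] [-0.5306 -0.1286  5.2601] 0.0006520465168323873 10.4583
```

Confirmed: tip height = reported z + 22.5 mm. Redoing the grasp with that offset.

```bash
cat >> h.py <<'E'
D=.0225
def T(b,g=None): return W(b[0],b[1]-G-D)   # tcp for bead centre b (cradle x,z)
E
cat > e.py <<'E'
from h import *
np.set_printoptions(precision=4,suppress=True)
B=np.array([.0840,.139])
move_ptp(T(B+[0,.04]),ori()); move_gripper(.044)
print(servo_line(T(B),rate=.08,contact_N=4),C(current_position()),fc())
move_gripper(0)
print(current_finger_gap(),current_grip_force(),fc(),current_clock())
E
python3 e.py
```

```text
False [ 0.0839 -0.      0.1065] [ 0.5695  0.1321 -0.7195]
0.01761153847561415 30.000100135803223 [-0.294   0.4397  0.3286] 13.95
```

```bash
cat > l.py <<'E'
from h import *
np.set_printoptions(precision=4,suppress=True)
t=2.2;off=np.array([.0840,.139])-bead(t,np.radians(29.4));print(off)
for e in np.radians([22,14,6,-2,-8]):
    b=bead(t,e)+off*max(0,(e+.14)/.65)
    servo_line(T(b),rate=.06); print(round(np.degrees(e)),C(current_position()),fc(),current_finger_gap())
print(current_clock())
c=capture("scene");cv2.imwrite("pics/s5.png",cv2.resize(c["image"][130:260,240:400],None,fx=5,fy=4.5,interpolation=2))
E
python3 l.py
```

```text
[-0.0024  0.    ]
22 [0.0923 0.0001 0.0958] [-0.1134  0.9334  0.332 ] 0.017995615329484297
14 [0.0986 0.0001 0.0837] [-2.6834  1.2514 -0.7582] 0.017925825304557837
6 [0.1043 0.     0.0706] [-3.2418  1.1475  0.4235] 0.017806067048276083
-2 [0.108  0.     0.0569] [-1.5617  2.2953  0.4898] 0.017759877135745315
-8 [0.1094 0.     0.0464] [-2.1277  0.8361 -0.2949] 0.017885993527602024
15.7917
```

View pics/s5.png

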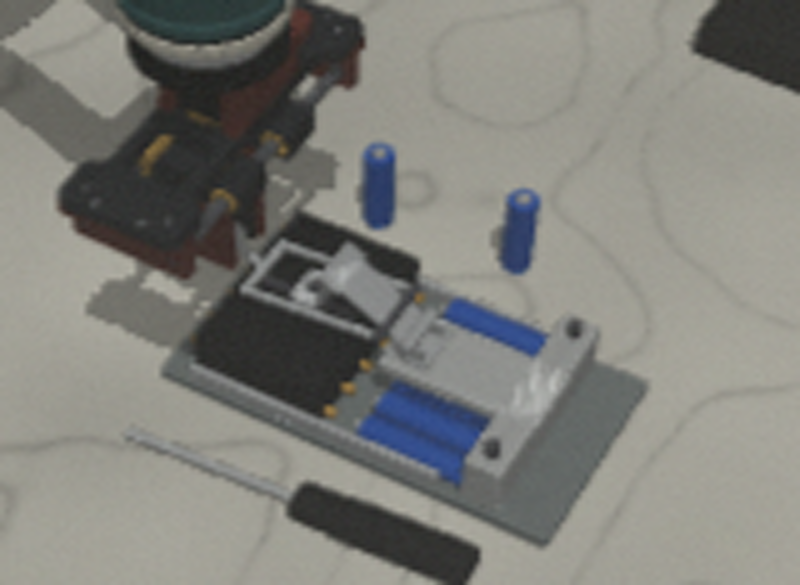

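The loop is swinging down with the lever (350,270) still open and the bar past the keeper. Continuing to the deck.

```bash
cat > m.py <<'E'
from h import *
np.set_printoptions(precision=4,suppress=True)
t=2.2; print(ondeck(t), bead(t,ondeck(t)[0]))
for e in np.radians([-12,-13.5,-15,-16,-17,-18]):
    h=servo_line(T(bead(t,e)),rate=.03); f=fc(); print(np.degrees(e),C(current_position()),f)
    if f[2]>4: break
print(current_finger_gap(),current_clock())
E
python3 m.py
```

```text
(np.float64(-0.2759864402528829), np.float64(0.08686964547571911)) [0.1091 0.0654]
-12.000000000000002 [ 0.1098 -0.      0.0393] [-1.8626  1.1579  0.6982]
-13.5 [ 0.1098 -0.      0.0368] [-0.906   1.5804  0.6732]
-14.999999999999998 [0.1097 0.     0.0341] [-0.3579  1.7635  0.5061]
-16.0 [ 0.1097 -0.      0.0323] [ 0.5605  1.2059 -0.6733]
-17.0 [ 0.1096 -0.      0.0306] [ 0.7551  3.0544 -0.481 ]
-18.0 [ 0.1095 -0.      0.0288] [2.3521 1.925  0.2471]
0.01800895480253287 17.475
```

```bash
cat > n.py <<'E'
from h import *
np.set_printoptions(precision=4,suppress=True)
p=C(current_position())
for i in range(1,8):
    servo_line(W(p[0],p[2]-.0005*i),rate=.02); f=fc(); print(C(current_position()),f)
    if f[2]>3.5: break
print(current_finger_gap(),current_clock())
c=capture("scene");cv2.imwrite("pics/s6.png",cv2.resize(c["image"][150:230,270:370],None,fx=7,fy=7,interpolation=2))
exec(open("b.py").read().split("def cloud")[1].split("for n in")[0].join(["def cloud",""]))
X,_=cloud(c);k=np.array([C(q) for q in X]);m=(k[:,2]>.052)&(k[:,2]<.085)&(abs(k[:,1])<.03)&(k[:,0]>.04)&(k[:,0]<.13)
q=k[m];print(q[np.argsort(q[:,0])][::max(1,len(q)//35)])
E
python3 n.py
```

```text
[0.1094 0.     0.0282] [2.1438 1.0766 0.5727]
[0.1094 0.     0.0278] [2.0258 1.489  0.0435]
[0.1094 0.     0.0273] [1.5688 2.2067 0.5226]
[ 0.1093 -0.0001  0.0268] [1.0532 0.8263 0.6424]
[ 0.1093 -0.      0.0265] [1.5591 1.1361 4.1272]
0.0176396409801884 18.725
[[ 0.0417  0.0189  0.0623]
 [ 0.0484  0.0176  0.0651]
 [ 0.0523  0.0061  0.0571]
 [ 0.0532 -0.0058  0.0557]
 [ 0.0552 -0.0041  0.0609]
 [ 0.0564 -0.0012  0.0635]
 [ 0.0582  0.0062  0.0622]
 [ 0.0606  0.0176  0.061 ]
 [ 0.0616  0.0111  0.0569]
 [ 0.064  -0.0191  0.0596]
 [ 0.0653  0.0206  0.0523]
 [ 0.0667  0.0226  0.0629]
 [ 0.0678 -0.0047  0.0605]
 [ 0.0704  0.0272  0.0523]
 [ 0.0746  0.0198  0.0585]
 [ 0.0782 -0.0168  0.0572]
 [ 0.0805  0.0258  0.0525]
 [ 0.0847  0.0086  0.056 ]
 [ 0.0857 -0.0083  0.0533]
 [ 0.0871  0.0097  0.0557]
 [ 0.0881  0.003   0.056 ]
 [ 0.089   0.0066  0.0551]
 [ 0.0916 -0.0027  0.0559]
 [ 0.0949  0.0014  0.0629]
 [ 0.0983 -0.0158  0.0803]
 [ 0.0987  0.0158  0.0596]
 [ 0.0989  0.0129  0.0824]
 [ 0.0992  0.0142  0.0662]
 [ 0.0998  0.0182  0.0661]
 [ 0.1002  0.0164  0.077 ]
 [ 0.1011 -0.0035  0.062 ]
 [ 0.1019 -0.0001  0.0654]
 [ 0.1038  0.001   0.0742]
 [ 0.1044 -0.0048  0.0715]
 [ 0.1056 -0.0102  0.0557]
 [ 0.1075  0.0162  0.0631]
 [ 0.1103  0.0173  0.0579]
 [ 0.1146  0.016   0.0535]]
```

View pics/s6.png

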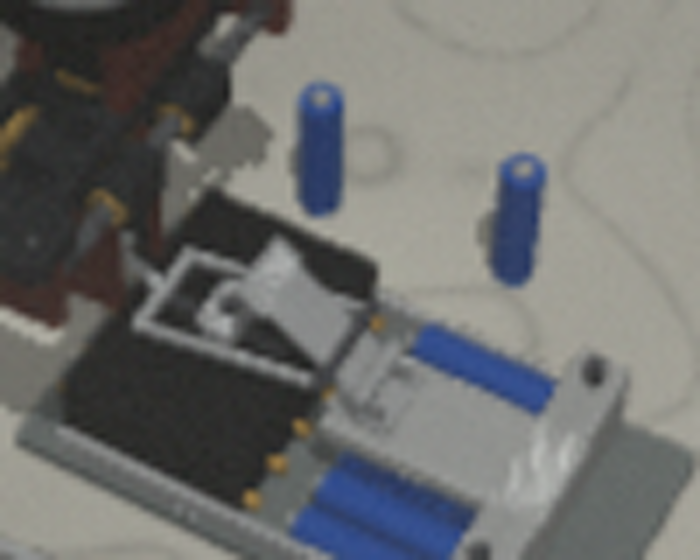

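The bar is on the deck (centre at about x=87 mm, top z=56 mm) behind the keeper, but the fingertips also touch the deck. I'll re-grip 5 mm higher, then draw back by feel.

```bash
cat > o.py <<'E'
from h import *
np.set_printoptions(precision=4,suppress=True)
servo_line(W(.109,.0272),rate=.02)
move_gripper(.03); f=fc()
servo_line(W(.1085,.0325),rate=.03); move_gripper(0)
print(current_finger_gap(),fc(),current_clock())
p=C(current_position())
for i in range(1,6):
    servo_line(W(p[0],p[2]-.0004*i),rate=.02); g=fc(); print(C(current_position())[2],g)
    if g[2]>3: break
print(current_clock())
E
python3 o.py
```

```text
0.018057493055751113 [ 0.4267  0.8322 -0.9228] 20.1583
0.031991335202589594 [-0.4748  0.9119  0.5177]
0.03162121226747877 [-0.705   1.7953  0.7365]
0.031235729254772582 [-0.3343  1.5427 -1.4418]
0.031007130190677523 [0.8864 1.8698 3.8708]
21.1583
```

```bash
cat > p.py <<'E'
from h import *
np.set_printoptions(precision=4,suppress=True)
ts=np.linspace(2.2,.4,400);xs=np.array([ondeck(t)[1] for t in ts]);bs=np.array([bead(t,ondeck(t)[0]) for t in ts])
def F():
    r=[]
    for _ in range(4): r.append(fc());sleep(.012)
    return np.mean(r,0)
p=C(current_position());x0,z0=p[0],p[2]-.0002
base=F();print("base",base);hist=[]
for xb in np.r_[np.arange(.0855,.0795,-.0015),np.arange(.0795,.0625,-.0006)]:
    b=[np.interp(-xb,-xs,bs[:,j])-bs[0,j] for j in(0,1)]
    servo_line(W(x0+b[0],z0+b[1]),rate=.03)
    f=F();hist.append(f[0]);print(round(xb,4),C(current_position())[[0,2]],f)
    if len(hist)>3 and f[0]-np.median(hist[-8:-1])>3.5 or f[0]>12 or abs(f[2])>14: print("stop");break
print(current_finger_gap(),current_clock())
E
python3 p.py
```

```text
base [0.6588 1.8716 4.1795]
0.0855 [0.1085 0.0308] [ 3.9269  2.0451 10.3817]
0.084 [0.1085 0.0306] [ 6.844   2.2841 16.4079]
stop
0.018332283928237953 21.7583
```

The vertical preload builds too fast because the contact is stiff, so I'll servo z to hold about 2 N while drawing back.

```bash
cat > p.py <<'E'
from h import *
np.set_printoptions(precision=4,suppress=True)
def F():
    r=[]
    for _ in range(4): r.append(fc());sleep(.01)
    return np.mean(r,0)
import sys
x,zc=.1083,.0312; x_end=float(sys.argv[1]); step=.0007
p=C(current_position());x=min(p[0],.1085) if len(sys.argv)<3 else float(sys.argv[2])
if len(sys.argv)>3: zc=float(sys.argv[3])
servo_line(W(x,zc),rate=.02);f=F();print("base",C(current_position()),f);hist=[]
while x>x_end:
    x-=step; zc+=np.clip((f[2]-2.5)*.00004,-.0003,.0003)
    servo_line(W(x,zc),rate=.03)
    f=F();a=C(current_position());hist.append(f[0]);print(round(x,4),round(zc,4),a[[0,2]],f)
    if f[0]>10 or abs(f[2])>15 or (len(hist)>5 and f[0]-np.median(hist[-9:-1])>3.5): print("stop");break
print(current_finger_gap(),current_clock())
E
python3 p.py .100
```

```text
base [0.1085 0.     0.0311] [-0.1819  1.59    1.0189]
0.1078 0.0311 [0.1085 0.031 ] [2.4721 1.8345 3.7485]
0.1071 0.0312 [0.1085 0.031 ] [4.1341 2.389  5.172 ]
0.1064 0.0313 [0.1085 0.031 ] [5.9    2.8085 5.592 ]
0.1057 0.0314 [0.1085 0.0309] [6.4053 3.0964 5.9117]
0.105 0.0316 [0.1085 0.031 ] [7.4541 2.8568 5.7488]
0.1043 0.0317 [0.1085 0.031 ] [8.6778 3.3533 5.6362]
0.1036 0.0318 [0.1086 0.0309] [9.3215 3.6565 6.0911]
0.1029 0.032 [0.1086 0.0309] [10.3244  3.8875  6.6705]
stop
0.01809248056344984 24.35
```

```bash
cat > q.py <<'E'
from h import *
np.set_printoptions(precision=4,suppress=True)
def F():
    r=[]
    for _ in range(4): r.append(fc());sleep(.01)
    return np.mean(r,0)
x,zc=.1029,.0326
for i in range(9):
    servo_line(W(x,zc),rate=.03);f=F();a=C(current_position());print(round(x,4),round(zc,4),a[[0,2]],f)
    if a[0]<.1075 or f[0]>14: break
    zc+=np.clip((f[2]-1)*.0001,-.0005,.0005)
    if f[2]<3: x-=.0007
print(current_finger_gap(),current_clock())
E
python3 q.py
```

```text
0.1029 0.0326 [0.1086 0.0312] [ 9.1847  2.8241 -0.1688]
0.1022 0.0325 [0.1085 0.031 ] [10.3185  3.0991  1.2493]
0.1015 0.0325 [0.1075 0.031 ] [ 9.4506  2.7446 -0.3515]
0.1008 0.0324 [0.1059 0.031 ] [7.8702 2.6858 0.1382]
0.01795509134528004 25.4833
```

```bash
cat > r.py <<'E'
from h import *
import sys
np.set_printoptions(precision=4,suppress=True)
def F():
    r=[]
    for _ in range(3): r.append(fc());sleep(.008)
    return np.mean(r,0)
x,zc=float(sys.argv[1]),float(sys.argv[2]);rise=float(sys.argv[3])
mn=99;H_=[]
for i in range(34):
    x-=.0007;servo_line(W(x,zc),rate=.04);f=F();a=C(current_position());print(round(x,4),round(zc,4),a[[0,2]],f)
    H_.append((a[0],f[0])); mn=min(mn,f[0])
    zc+=np.clip((f[2]-2)*.00008,-.0004,.0004)
    if f[0]>12.5 or abs(f[2])>12: print("limit");break
    if len(H_)>4 and H_[-4][0]-a[0]<.0008 and f[0]-mn>rise: print("seated?");break
print(current_finger_gap(),current_clock())
E
python3 r.py .1008 .0324 3
```

```text
0.1001 0.0324 [0.1045 0.0312] [6.9765 2.6856 0.114 ]
0.0994 0.0322 [0.1032 0.0312] [6.2381 2.358  0.0211]
0.0987 0.0321 [0.1022 0.0311] [ 5.8875  1.7983 -0.2597]
0.098 0.0319 [0.1013 0.031 ] [ 6.0724  3.0719 -0.032 ]
0.0973 0.0317 [0.1004 0.0308] [5.8311 2.8123 0.2144]
0.0966 0.0316 [0.0996 0.0307] [5.6955 2.5351 0.1496]
0.0959 0.0315 [0.0988 0.0306] [ 5.5787  2.0377 -0.1104]
0.0952 0.0313 [0.0979 0.0304] [ 5.2422  2.5758 -0.1082]
0.0945 0.0311 [0.0971 0.0303] [4.79   2.472  0.0733]
0.0938 0.031 [0.0964 0.0301] [5.3481 1.8823 0.3741]
0.0931 0.0308 [0.0956 0.03  ] [4.3086 2.6481 0.1908]
0.0924 0.0307 [0.0949 0.0299] [4.7567 2.046  0.1948]
0.0917 0.0305 [0.0941 0.0298] [4.7431 2.2816 0.1676]
0.091 0.0304 [0.0934 0.0296] [ 5.268   2.2524 -0.412 ]
0.0903 0.0302 [0.0926 0.0294] [ 5.0442  2.7164 -0.0533]
0.0896 0.03 [0.092  0.0293] [ 4.8114  2.6309 -0.2172]
0.0889 0.0299 [0.0917 0.0292] [5.7533 2.0152 2.1231]
0.0882 0.0299 [0.0915 0.0291] [6.6118 3.2598 3.3467]
0.0875 0.03 [0.0907 0.0292] [6.1462 2.9884 2.0716]
0.0868 0.03 [0.0903 0.0292] [6.8191 2.1155 2.6627]
0.0861 0.03 [0.0897 0.0292] [7.1072 2.891  3.8306]
0.0854 0.0302 [0.0891 0.0293] [7.3494 2.7286 3.4186]
0.0847 0.0303 [0.0891 0.0293] [7.3575 2.9736 3.6724]
0.084 0.0304 [0.089  0.0293] [8.8223 3.2012 3.784 ]
seated?
0.017852986431886125 32.0833
```

```bash
cat > s.py <<'E'
from h import *
np.set_printoptions(precision=4,suppress=True)
from time import sleep as _
def F():
    r=[]
    for _ in range(3): r.append(fc());sleep(.008)
    return np.mean(r,0)
x,z=.084,.0304
for i in range(5):
    x-=.0006;servo_line(W(x,z),rate=.04);f=F();a=C(current_position());print(round(x,4),a[[0,2]],f)
    if f[0]>11.3:break
c=capture("scene");cv2.imwrite("pics/s7.png",cv2.resize(c["image"][150:230,270:370],None,fx=7,fy=7,interpolation=2))
exec(open("b.py").read().split("def cloud")[1].split("for n in")[0].join(["def cloud",""]))
X,_=cloud(c);k=np.array([C(q) for q in X]);
q=k[(k[:,2]>.08)&(k[:,2]<.14)&(abs(k[:,1])<.02)&(k[:,0]>-.08)&(k[:,0]<.045)];q=q[np.argsort(q[:,2])];print("lever",q[::max(1,len(q)//12)])
q=k[(k[:,2]>.0505)&(k[:,2]<.07)&(abs(k[:,1])<.017)&(k[:,0]>.05)&(k[:,0]<.08)];q=q[np.argsort(q[:,0])];print("keeper/bar",q[::max(1,len(q)//15)])
print(current_clock())
E
python3 s.py
```

```text
0.0834 [0.0891 0.0293] [10.9755  3.487   5.6781]
0.0828 [0.0891 0.0293] [11.0086  3.4551  6.8684]
0.0822 [0.0891 0.0292] [12.0934  3.8951  8.34  ]
lever [[-0.0074  0.0122  0.0802]
 [-0.0102  0.0122  0.0821]
 [-0.0101 -0.0088  0.0868]
 [-0.0148  0.0108  0.0925]
 [-0.0152 -0.0091  0.0987]
 [-0.0193  0.015   0.1096]
 [-0.025   0.0154  0.1142]
 [-0.0265  0.0135  0.1171]
 [-0.0264 -0.0127  0.1189]
 [-0.0279 -0.0099  0.1191]
 [-0.0252  0.0061  0.1197]
 [-0.0247  0.0102  0.1203]
 [-0.0253  0.0012  0.1222]]
keeper/bar [[ 0.0501 -0.0004  0.0507]
 [ 0.0522  0.0012  0.0558]
 [ 0.0527  0.0052  0.0603]
 [ 0.0538  0.0087  0.0593]
 [ 0.0549  0.0122  0.0537]
 [ 0.056   0.0047  0.062 ]
 [ 0.0581  0.0117  0.06  ]
 [ 0.0595 -0.0013  0.0658]
 [ 0.061   0.0014  0.0635]
 [ 0.0632  0.0081  0.0611]
 [ 0.0651  0.0155  0.0552]
 [ 0.0666  0.0129  0.0556]
 [ 0.0707  0.0007  0.0606]
 [ 0.0733  0.0018  0.0556]
 [ 0.0758  0.0025  0.0592]
 [ 0.0778 -0.0107  0.0512]
 [ 0.0783 -0.0018  0.0614]
 [ 0.0795 -0.0134  0.0514]]
32.9583
```

View pics/s7.png

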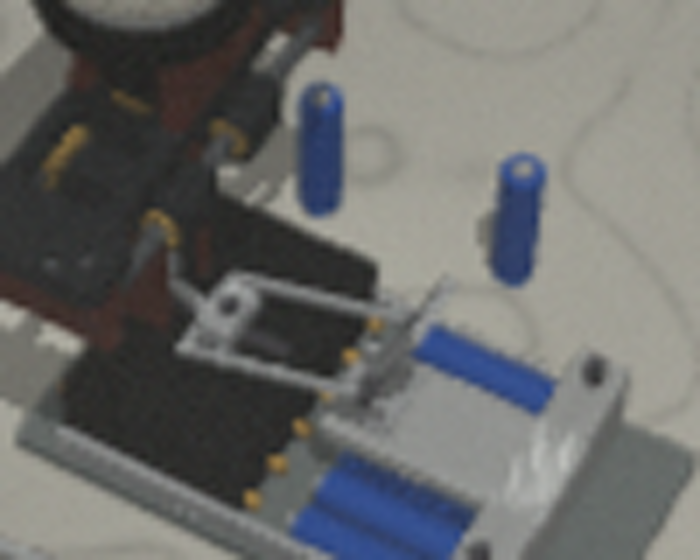

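Seated: the tool holds at x=89 mm while the pull rises to 12 N, the bar is behind the keeper (220,310) under the lip, and the lever stands at about 1.1 rad. Next I'll unload, release, and press the lever.

```bash
cat > u.py <<'E'
from h import *
np.set_printoptions(precision=4,suppress=True)
servo_line(W(.0865,.0303),rate=.03);print(fc())
move_gripper(.034);a=C(current_position());print(a,fc())
servo_line(W(a[0],.075),rate=.08)
servo_line(W(.05,.135),rate=.15);move_gripper(0)
def P(t,r): return np.array([-r*np.cos(t)+.0045*np.sin(t)+.010, .062+r*np.sin(t)+.0045*np.cos(t)-D])
b=P(1.13,.05);print(b)
servo_line(W(b[0]+.014,b[1]),rate=.12)
f0=fc();print("pre",C(current_position()),f0,current_clock())
print(servo_line(W(b[0]-.006,b[1]),rate=.04,contact_N=2.5),C(current_position()),fc())
c=capture("scene");cv2.imwrite("pics/s8.png",cv2.resize(c["image"][140:240,260:390],None,fx=6,fy=6,interpolation=2))
print(current_clock())
E
python3 u.py
```

```text
[6.0821 2.937  0.8604]
[ 0.0859 -0.      0.0304] [ 0.4782 -0.9585  1.0244]
[-0.0073  0.0866]
pre [ 0.0071 -0.0001  0.0866] [ 0.0791 -0.2385 -0.9479] 36.4167
True [-0.0104 -0.      0.0866] [ 1.0916 -1.3545  1.8585]
36.925
```

View pics/s8.png

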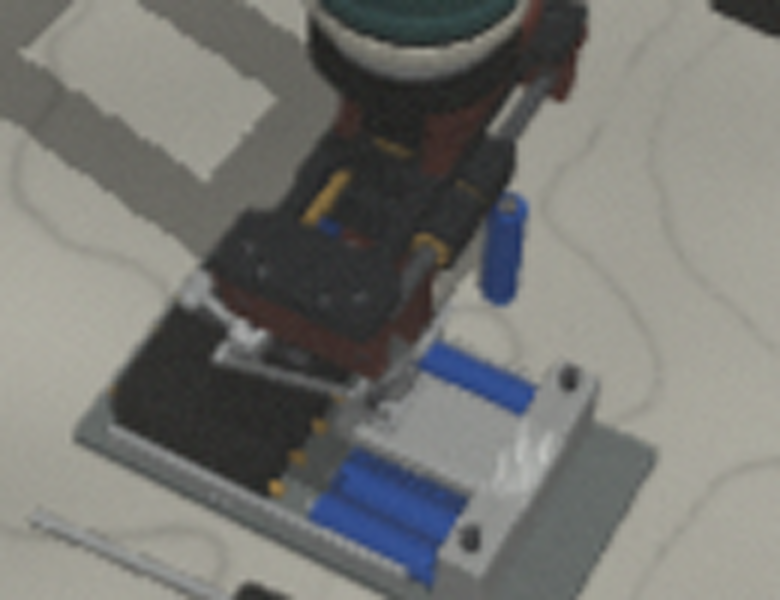

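The loop is still hooked down (235,345), and the fingers are against the lever as expected. Pressing along the arc.

```bash
cat > v.py <<'E'
from h import *
np.set_printoptions(precision=4,suppress=True)
def P(t,r): return np.array([-r*np.cos(t)+.0045*np.sin(t)+.010, .062+r*np.sin(t)+.0045*np.cos(t)-D])
for t in np.arange(1.05,-.01,-.075):
    b=P(t,.05+.007*(1.05-t))+[-.003,0]
    servo_line(W(*b),rate=.06);f=fc();a=C(current_position());print(round(t,3),b,a[[0,2]],f)
    if np.linalg.norm(f)>25: print("limit");break
print(current_clock())
E
python3 v.py
```

```text
1.05 [-0.014   0.0851] [-0.0136  0.0849] [2.4341 0.1592 1.3605]
0.975 [-0.0176  0.0838] [-0.0171  0.0834] [3.0221 0.2987 1.2542]
0.9 [-0.0212  0.0823] [-0.0205  0.0818] [5.1345 1.0951 0.7181]
0.825 [-0.0247  0.0804] [-0.0241  0.0801] [ 4.2636 -0.4307  0.2123]
0.75 [-0.0281  0.0783] [-0.028   0.0783] [ 5.0833 -0.3892  0.8756]
0.675 [-0.0313  0.0759] [-0.0317  0.0761] [2.7198 0.3289 1.2786]
0.6 [-0.0343  0.0732] [-0.035   0.0734] [4.0791 0.775  0.6561]
0.525 [-0.0372  0.0703] [-0.0379  0.0704] [ 2.666  -0.9848  0.9565]
0.45 [-0.0398  0.0671] [-0.0405  0.0671] [ 1.3838 -0.9739 -0.1542]
0.375 [-0.0423  0.0637] [-0.043   0.0636] [ 0.9881 -0.3487  0.867 ]
0.3 [-0.0445  0.0601] [-0.0451  0.06  ] [ 0.0317 -0.0621  0.5691]
0.225 [-0.0464  0.0563] [-0.0469  0.0562] [-0.02    0.3911  0.1984]
0.15 [-0.048   0.0524] [-0.0483  0.0521] [-0.6917 -0.5637 -0.8023]
0.075 [-0.0493  0.0482] [-0.0493  0.0479] [ 0.1878  0.2174 -0.1493]
0.0 [-0.0503  0.044 ] [-0.0504  0.0438] [-0.1789  0.115   0.4172]
40.675
```

Forces faded to zero before the stop, so I'll retreat and measure where the lever and bar are.

```bash
cat > w.py <<'E'
from h import *
np.set_printoptions(precision=4,suppress=True)
servo_line(W(-.045,.13),rate=.2); move_ptp(W(.0,.19,.22),ori())
exec(open("b.py").read().split("def cloud")[1].split("for n in")[0].join(["def cloud",""]))
for n in("scene","top"):
    c=capture(n);X,_=cloud(c);k=np.array([C(q) for q in X])
    for x in np.arange(-.085,.12,.008):
        q=k[(abs(k[:,0]-x)<.004)&(abs(k[:,1])<.011)&(k[:,2]>.03)];r=k[(abs(k[:,0]-x)<.004)&(abs(abs(k[:,1])-.019)<.004)&(k[:,2]>.03)]
        print(round(x,3),len(q),np.percentile(q[:,2],[10,50,95]) if len(q) else "",np.percentile(r[:,2],[50,95]) if len(r) else "")
c=capture("scene");cv2.imwrite("pics/s9.png",cv2.resize(c["image"][150:230,270:370],None,fx=7,fy=7,interpolation=2));print(current_clock())
E
python3 w.py
```

```text
-0.085 17 [0.0337 0.0496 0.0528] [0.0486 0.0513]
-0.077 20 [0.0477 0.0491 0.0518] [0.0496 0.0511]
-0.069 27 [0.0476 0.0493 0.0666] [0.0497 0.0517]
-0.061 36 [0.0484 0.0661 0.0681] [0.0493 0.0673]
-0.053 29 [0.0501 0.0657 0.0682] [0.0489 0.0562]
-0.045 31 [0.0494 0.0649 0.067 ] [0.0495 0.0516]
-0.037 28 [0.0494 0.0641 0.0676] [0.048  0.0505]
-0.029 32 [0.0493 0.0644 0.067 ] [0.0466 0.0521]
-0.021 25 [0.0494 0.0654 0.0673] [0.0607 0.0669]
-0.013 27 [0.0638 0.0653 0.0679] [0.0591 0.0648]
-0.005 21 [0.0642 0.0653 0.067 ] [0.0561 0.0644]
0.003 11 [0.0501 0.0579 0.0644] [0.0599 0.0626]
0.011 5 [0.0488 0.0506 0.0514] [0.0598 0.0617]
0.019 24 [0.0352 0.0474 0.0508] [0.0488 0.0607]
0.027 20 [0.0484 0.0506 0.053 ] [0.0522 0.0609]
0.035 19 [0.0479 0.0502 0.0523] [0.0516 0.0593]
0.043 33 [0.0482 0.0509 0.0636] [0.0497 0.0588]
0.051 21 [0.0603 0.0617 0.0646] [0.0549 0.0588]
0.059 12 [0.0566 0.0624 0.0638] [0.0534 0.0566]
0.067 8 [0.0491 0.0499 0.0514] [0.0498 0.0515]
0.075 5 [0.0479 0.0502 0.0512] [0.0488 0.0511]
0.083 1 [0.0508 0.0508 0.0508] 
0.091 9 [0.0477 0.049  0.0509] [0.05   0.0517]
0.099
[... 514 characters left out ...]
-0.005 20 [0.0637 0.0669 0.0719] [0.0622 0.0649]
0.003 29 [0.0481 0.0524 0.0683] [0.0625 0.0635]
0.011 14 [0.0479 0.0507 0.0524] [0.0592 0.0637]
0.019 11 [0.0457 0.0467 0.051 ] [0.0594 0.0616]
0.027 22 [0.0473 0.0499 0.0516] [0.0587 0.062 ]
0.035 21 [0.0473 0.0494 0.0521] [0.0563 0.0606]
0.043 21 [0.0482 0.05   0.053 ] [0.0543 0.0609]
0.051 19 [0.0601 0.0622 0.0654] [0.0553 0.0592]
0.059 28 [0.058  0.0616 0.065 ] [0.056  0.0596]
0.067 22 [0.0482 0.0506 0.0605] [0.0507 0.0581]
0.075 19 [0.0495 0.0663 0.0733] [0.0502 0.0531]
0.083 25 [0.0501 0.0732 0.0773] [0.0485 0.051 ]
0.091 22 [0.0483 0.0501 0.0523] [0.0499 0.0535]
0.099 15 [0.0345 0.0406 0.0509] [0.0409 0.0427]
0.107 0  
0.115 0  
42.3333
```

View pics/s9.png

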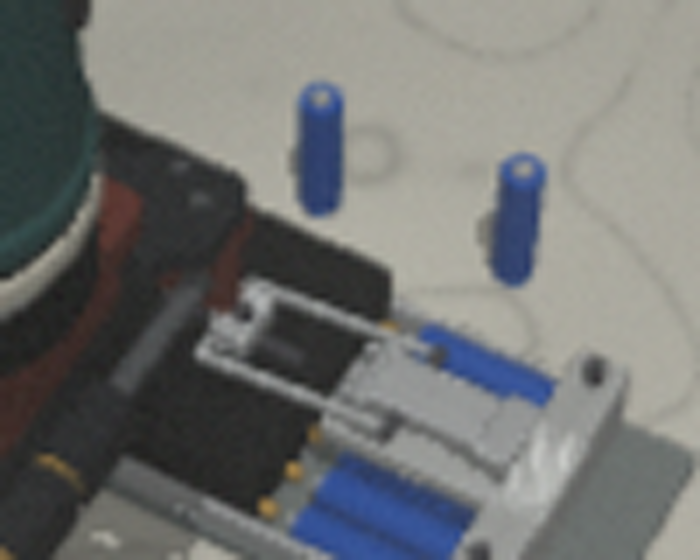

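The picture shows the lever flat (400,390), the bar still behind the keeper (235,330), and the head drawn in about 5 mm. I'll give one gentle press to confirm the stop, then retreat and hand in.

```bash
cat > x.py <<'E'
from h import *
np.set_printoptions(precision=4,suppress=True)
move_ptp(W(-.05,.13),ori());servo_line(W(-.05,.055),rate=.12)
h=servo_line(W(-.05,.036),rate=.02,contact_N=9);print(h,C(current_position()),fc())
for d in(.0006,.0012):
    if fc()[2]<12: a=C(current_position());servo_line(W(-.05,a[2]-.0006),rate=.02);print(C(current_position()),fc())
servo_line(W(-.05,.13),rate=.12)
sleep(.3);print(fc(),current_clock())
exec(open("b.py").read().split("def cloud")[1].split("for n in")[0].join(["def cloud",""]))
move_ptp(W(.0,.19,.22),ori())
X,_=cloud(capture("top"));k=np.array([C(q) for q in X])
for x in(-.055,-.04,-.025,.053,.061):
    q=k[(abs(k[:,0]-x)<.006)&(abs(k[:,1])<.01)];print(x,np.median(q[:,2]))
print(current_clock())
E
python3 x.py
```

```text
True [-0.0501 -0.0001  0.0433] [ 2.6718 -0.3814  9.8902]
[-0.0501 -0.0001  0.0434] [ 2.5341 -0.0933  8.5903]
[-0.0501 -0.      0.0434] [2.1937 0.0306 7.7675]
[-0.9118 -0.0249 -0.9348] 46.3583
-0.055 0.06666082104349019
-0.04 0.06555226592994769
-0.025 0.06569459698934786
0.053 0.06309749560474306
0.061 0.06015667552720982
47.3333
```

```bash
python3 -c "
from bench import *
print(close_job())"
```

```text
the job is handed in; nothing more can be done
None
```

The latch is closed and handed in: the loop is seated under the keeper's lip, the lever is flat against its stop (checked with a press of about 10 N), the head is drawn in about 5 mm, and the gripper is clear, at 47 s on the robot's clock.

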